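# Balance the load on the orbital shaker

## Robot

A 7-joint arm with a two-finger parallel gripper is mounted at the origin on a cart in front of the work surface, level with it; the furniture and walls round the work are solid. World frame = base frame: x ahead of the robot, y to its left, z up, the work surface at z = 0. Lengths are in mm, angles in rad, forces in N, time in s.
With the tool pointing down it reaches from about 400 to 900 mm from the base axis. Payload 5.6 kg.
Tool frame: the origin (TCP) lies midway between the tips of the shut fingers; the grasp point (between the pads) lies 19 mm behind it; z points along the fingers, y is the line along which they close (so a half turn about z gives the same grasp; the last joint's range is limited). The gripper opens to 92 mm and grips with 3 to 60 N. Pads are 20 mm wide; open, the fingers measure 128 mm over their backs; the gripper's body (75 mm by 189 mm) begins 69 mm behind the grasp point.
Start: joints at [1.274, 0.468, -0.012, 1.603, 0.006, 1.071, -0.056], TCP at [163.162, -629.196, 214.592] pointing down, gripper open.
Joint ranges: [-2.53, 2.53], [-0.31, 2.02], [-1.57, 1.55], [0.28, 2.44], [-1.29, 4.43], [0.15, 1.84], [-2.92, 2.92]. Speed limits (rad/s): [2.57, 2.57, 3.14, 3.14, 3.14, 3.14, 3.14].

## Interface

Orientations are given as a rotation vector (axis times angle).
In Python, from cell import robot, grip, kin, viewer gives the robot as it stands. Calls block until the motion is done:
- robot.movep(position, orientation): joint-space move of the TCP to a pose.
- robot.servo_line(position, feed=150, rotation=None): straight line of the TCP; rotation=None keeps the orientation; feed is the mean speed in mm/s.
- robot.goto_joints(angles): joint-space move.
- grip(opening, newtons=None): opening from 0.0 (shut) to 1.0 (fully open); newtons is the grip in N (None keeps the last); returns when the fingers have stopped.
- robot.hold(seconds).
- kin.ik(position, orientation): joint angles nearest the present ones, or None.
- robot.observe(): the state.
- viewer.read_camera(name): name is "side" or "top"; returns the picture (400x640x3 uint8, red, green, blue); there is no depth.
- viewer.camera_info(name): a dict with "camera_matrix" (3x3 intrinsics, pixels), "R" (3x3) and "t" (3): a world point X has camera coordinates R X + t. Camera axes: x right, y down, z forward; pixel columns grow to the right and rows downward; lengths in mm; the calibration is good to about 2 mm. A picture is of the moment at which its call begins. camera_info takes no time and is no camera call.
A pose or a line that the arm cannot do raises robot.IKError and nothing moves.
- robot.job_done(): hands the job in; it is judged then, once.
Trained networks look in the newest picture that a camera, given by its name, has taken for a name from the list of things; names that differ only in an ending like _2 or _b are one class to them, and where a whole thing is asked for, a point or a joint stands for the part that bears it (a point fixed in the world has none). Each returns a list of dicts, best first, with "confidence" (0 to 1); they miss things now and then, are a little off and sometimes report something else, mostly with a low value. They report only what shows in the picture. A call takes as long as a camera call. They do not tell look-alikes from the thing itself.
- viewer.silhouettes(name, camera): "mask" (400x640 bool, what is visible of it).
- viewer.pinpoint(name, camera): "at" ([x, y, z] in mm, in the coordinates of the camera as it stood for that picture, good to about 4 mm: a listed point, or the origin of a listed thing).
The state is a dict: "t": time; "joints": joint angles; "joint_velocities": joint speeds; "joint_torque": joint torques, N m; "tcp_pos": TCP position; "tcp_rot": TCP orientation; "contact_force": force on the tool from outside, world axes, zero at the start; "wrist_torque": the same for the moment, N m; "grip_width": opening from 0.0 (shut) to 1.0 (fully open); "grip_force": force on a finger pad.
Only numpy, scipy, OpenCV 4.12 (cv2) and the standard library are available. Lean on these libraries where they do the work, as an engineer would, in place of code of your own. Each camera call takes 0.05 s, during which the arm holds its last target. There are 200 camera calls.

## Task

Get the orbital shaker ready to run in balance: every vessel on it needs its twin, a vessel of the same shape and size, in the clamp straight across the platform. Take off the one vessel that has no twin and stand it upright in the empty red tray on the bench; fetch the three matching vessels from the bench and seat each one upright, all the way down, in the clamp directly opposite its twin. Set the glass down gently, leave the three vessels that are already rightly on the shaker in their clamps, and leave the sample bottle on the bench alone.

Things in the scene. Friction and masses are not known exactly. Their poses are not given: they have to be found in the camera images.
- shaker: Fixed white orbital shaker, round platform 280 mm across. Six equal steel clamps, centres 100 mm from the middle at 0, 60, .. 300 deg from its x; 0 faces 180 and so on. Seat 72 mm above bench, inside 76 mm across, strips 44 mm high. At start the odd bottle is at 180 deg, the loaded three at 300, 0, 60 in any order. Origin: on the bench under the middle, z up, x away from the control nose.
- flask_loaded: Already on the shaker, must stay there: conical flask of clear glass, open, 100 mm tall, base 64 mm across, tapering to a straight neck 32 mm wide from 72 mm height to the top: grip the neck at about 90 mm height. Origin: centre of its underside, z up. About 0.09 kg.
- tall_loaded: Already on the shaker, must stay there: tall clear glass bottle with flat blue pouring ring round its mouth, 127 mm tall, body 63 mm across up to 83 mm height, neck 46 mm wide from there to 103 mm, 40 mm above: grip the neck at about 100 mm height. Origin: centre of its underside, z up. About 0.2 kg.
- short_loaded: Already on the shaker, must stay there: short clear glass bottle with flat blue pouring ring round its mouth (like the tall one, plainly smaller), 105 mm tall, body 55 mm across up to 70 mm height, neck 40 mm wide above: grip the neck at about 90 mm height. Origin: centre of its underside, z up. About 0.2 kg.
- odd_bottle: On the shaker at the start, the one vessel with no twin: clear glass bottle without a blue ring, bare screw neck, 118 mm tall, body 60 mm across up to 82 mm height, neck 43 mm wide above: grip the neck at about 100 mm height. Origin: centre of its underside, z up. About 0.2 kg.
- flask_bench: Standing on the bench, twin of flask_loaded: conical flask of clear glass, open, 100 mm tall, base 64 mm across, tapering to a straight neck 32 mm wide from 72 mm height to the top: grip the neck at about 90 mm height. Origin: centre of its underside, z up. About 0.09 kg.
- tall_bench: Standing on the bench, twin of tall_loaded: tall clear glass bottle with flat blue pouring ring round its mouth, 127 mm tall, body 63 mm across up to 83 mm height, neck 46 mm wide from there to 103 mm, 40 mm above: grip the neck at about 100 mm height. Origin: centre of its underside, z up. About 0.2 kg.
- short_bench: Standing on the bench, twin of short_loaded: short clear glass bottle with flat blue pouring ring round its mouth (like the tall one, plainly smaller), 105 mm tall, body 55 mm across up to 70 mm height, neck 40 mm wide above: grip the neck at about 90 mm height. Origin: centre of its underside, z up. About 0.2 kg.
- sample_bottle: Bystander among the bench vessels, no twin on the shaker, to be left alone: squat white plastic bottle with ridged red screw cap, 106 mm tall, body 70 mm across, cap 36 mm across. Origin: centre of its underside, z up.
- tray: Fixed red tray at the right on the bench mat, 111 mm (its x) by 161 mm (its y), rim 38 mm high, flat floor 84 x 130 mm, 2 mm above its underside. Origin: centre of its underside, z up. Behind the bench vessels, about x 0.56, y -0.115, stands a fixed glass cylinder of pipettes, about 350 mm tall: pass in front (nearer the robot). A reagent shelf overhangs beyond x 0.66 at 0.50 m height.
Mind the look-alikes: they are no part of the job. There is more than one size of the tray; the one meant has the size given above.

How it is judged (in metres and radians):
At the end, for the whole second after the job is handed in: Each bench twin stands upright (0.08 rad), at rest and fully down (6 mm) in the clamp opposite its twin, within 14 mm of its centre in the shaker's x and y; the loaded twins still so in theirs; the odd bottle upright on the tray's floor (18 mm in tray x, 42 mm in y); sample bottle upright (((x of flask_loaded in the frame of shaker between 0.036 and 0.064 m and y of flask_loaded in the frame of shaker between -0.1006 and -0.0726 m and x of flask_bench in the frame of shaker between -0.064 and -0.036 m and y of flask_bench in the frame of shaker between 0.0726 and 0.1006 m) or (x of flask_loaded in the frame of shaker between 0.086 and 0.114 m and y of flask_loaded in the frame of shaker between -0.014 and 0.014 m and x of flask_bench in the frame of shaker between -0.114 and -0.086 m and y of flask_bench in the frame of shaker between -0.014 and 0.014 m) or (x of flask_loaded in the frame of shaker between 0.036 and 0.064 m and y of flask_loaded in the frame of shaker between 0.0726 and 0.1006 m and x of flask_bench in the frame of shaker between -0.064 and -0.036 m and y of flask_bench in the frame of shaker between -0.1006 and -0.0726 m)) and z of flask_loaded in the frame of shaker between 0.068 and 0.078 m and angle between each of flask_loaded, flask_bench, tall_loaded, tall_bench, short_loaded, short_bench, odd_bottle's own z axis and vertical below 0.08 rad and linear speed of each of flask_loaded, flask_bench, tall_loaded, tall_bench, short_loaded, short_bench, odd_bottle below 0.02 m/s and z of flask_bench in the frame of shaker between 0.068 and 0.078 m and ((x of tall_loaded in the frame of shaker between 0.036 and 0.064 m and y of tall_loaded in the frame of shaker between -0.1006 and -0.0726 m and x of tall_bench in the frame of shaker between -0.064 and -0.036 m and y of tall_bench in the frame of shaker between 0.0726 and 0.1006 m) or (x of tall_loaded in the frame of shaker between 0.086 and 0.114 m and y of tall_loaded in the frame of shaker between -0.014 and 0.014 m and x of tall_bench in the frame of shaker between -0.114 and -0.086 m and y of tall_bench in the frame of shaker between -0.014 and 0.014 m) or (x of tall_loaded in the frame of shaker between 0.036 and 0.064 m and y of tall_loaded in the frame of shaker between 0.0726 and 0.1006 m and x of tall_bench in the frame of shaker between -0.064 and -0.036 m and y of tall_bench in the frame of shaker between -0.1006 and -0.0726 m)) and z of tall_loaded in the frame of shaker between 0.068 and 0.078 m and z of tall_bench in the frame of shaker between 0.068 and 0.078 m and ((x of short_loaded in the frame of shaker between 0.036 and 0.064 m and y of short_loaded in the frame of shaker between -0.1006 and -0.0726 m and x of short_bench in the frame of shaker between -0.064 and -0.036 m and y of short_bench in the frame of shaker between 0.0726 and 0.1006 m) or (x of short_loaded in the frame of shaker between 0.086 and 0.114 m and y of short_loaded in the frame of shaker between -0.014 and 0.014 m and x of short_bench in the frame of shaker between -0.114 and -0.086 m and y of short_bench in the frame of shaker between -0.014 and 0.014 m) or (x of short_loaded in the frame of shaker between 0.036 and 0.064 m and y of short_loaded in the frame of shaker between 0.0726 and 0.1006 m and x of short_bench in the frame of shaker between -0.064 and -0.036 m and y of short_bench in the frame of shaker between -0.1006 and -0.0726 m)) and z of short_loaded in the frame of shaker between 0.068 and 0.078 m and z of short_bench in the frame of shaker between 0.068 and 0.078 m and x of odd_bottle in the frame of tray between -0.018 and 0.018 m and y of odd_bottle in the frame of tray between -0.042 and 0.042 m and z of odd_bottle in the frame of tray between -0.003 and 0.009 m and angle between sample_bottle's own z axis and vertical below 0.1 rad); the robot touches nothing.
It fails at once if the flask vessel that was already on the shaker is lifted out or tipped (distance of flask_loaded from where it was at the start of the episode above 0.025 m or angle between flask_loaded's own z axis and vertical above 0.35 rad).
It fails at once if the tall vessel that was already on the shaker is lifted out or tipped (distance of tall_loaded from where it was at the start of the episode above 0.025 m or angle between tall_loaded's own z axis and vertical above 0.35 rad).
It fails at once if the short vessel that was already on the shaker is lifted out or tipped (distance of short_loaded from where it was at the start of the episode above 0.025 m or angle between short_loaded's own z axis and vertical above 0.35 rad).
It fails at once if the sample bottle on the bench is shifted by more than 30 mm or tipped (distance of sample_bottle from where it was at the start of the episode above 0.03 m or angle between sample_bottle's own z axis and vertical above 0.35 rad).
It fails at once if a vessel is let fall instead of being set down (free of the fingers and faster than 0.5 m/s) ((linear speed of odd_bottle above 0.5 m/s and contact force between odd_bottle and the fingers below 0.05 N) or (linear speed of flask_bench above 0.5 m/s and contact force between flask_bench and the fingers below 0.05 N) or (linear speed of tall_bench above 0.5 m/s and contact force between tall_bench and the fingers below 0.05 N) or (linear speed of short_bench above 0.5 m/s and contact force between short_bench and the fingers below 0.05 N)).
It also fails if it takes over 106 s, if anything falls off the work surface, if the arm or the gripper's body presses on something with over 40 N, if the wrist force passes 120 N, or if a joint passes its speed limit or range.

## Working session

There is one attempt and no reset: what is moved stays moved. The work goes in short steps, each a Python script; the robot and the scene stay as the last script left them, time stands still between calls to the robot, and variables do not carry over. Pictures are saved under pics/ and viewed, at most 14 in all, crops included, and the job is handed in when it is done.

```bash
ls; mkdir -p pics; cat > h.py <<'E'
import numpy as np, cv2
from cell import robot, grip, kin, viewer
def snap(cam,f=None):
    im=viewer.read_camera(cam)
    if f: cv2.imwrite('pics/'+f,cv2.cvtColor(im,cv2.COLOR_RGB2BGR))
    return im
def w(cam,p):
    c=viewer.camera_info(cam); return np.array(c['R']).T@(np.array(p)-np.array(c['t']))
def px(cam,X):
    c=viewer.camera_info(cam); q=np.array(c['camera_matrix'])@(np.array(c['R'])@np.array(X,float)+np.array(c['t'])); return q[:2]/q[2]
E
python3 - <<'E'
from h import *
o=robot.observe(); print(o['t'],o['tcp_pos'],o['tcp_rot'])
for cam in('side','top'):
    snap(cam,cam+'0.png')
    c=viewer.camera_info(cam); print(cam,'pos',-np.array(c['R']).T@np.array(c['t']), np.array(c['R'])[2])
    for n in 'shaker flask_loaded tall_loaded short_loaded odd_bottle flask_bench tall_bench short_bench sample_bottle tray'.split():
        for d in viewer.pinpoint(n,cam)[:4]:
            X=w(cam,d['at']); print(n,round(d['confidence'],2),X.round(0),px(cam,X).round(0))
E
```

```text
pics
0.0 [ 162.99902788 -628.61447804  213.63736097] [-3.11459903e+00 -3.97290716e-01  5.19054085e-04]
side pos [  660.70986581 -1741.08559681  1169.5004056 ] [-0.0867793   0.79814287 -0.59618564]
shaker 0.68 [530. 135.   3.] [331. 159.]
tall_loaded 0.61 [593. 211.  76.] [346. 137.]
short_loaded 0.64 [635. 120.  77.] [355. 147.]
odd_bottle 0.73 [426. 148.  74.] [308. 143.]
flask_bench 0.57 [ 511. -342.    2.] [317. 227.]
tall_bench 0.86 [ 519. -230.   -2.] [322. 209.]
tall_bench 0.53 [531. 131.   4.] [331. 159.]
short_bench 0.81 [ 422. -141.    1.] [300. 194.]
short_bench 0.18 [ 495. -450.    1.] [310. 246.]
sample_bottle 0.61 [ 407. -295.    2.] [291. 218.]
sample_bottle 0.58 [ 510. -339.    2.] [317. 226.]
tray 0.86 [ 497. -450.    1.] [310. 246.]
tray 0.57 [ 417. -737.    2.] [275. 307.]
tray 0.2 [ 516. -230.    1.] [321. 209.]
top pos [ 356.43551967 -242.14580416 1641.02477302] [ 0.11425649  0.00158661 -0.99345002]
shaker 0.76 [528. 131.   4.] [212. 199.]
flask_loaded 0.67 [568.  41.  72.] [235. 185.]
tall_loaded 0.96 [593. 214.  73.] [184. 177.]
tall_loaded 0.73 [630. 122.  74.] [212. 166.]
short_loaded 0.62 [630. 119.  72.] [213. 166.]
odd_bottle 0.77 [433. 150.  69.] [201. 225.]
flask_bench 0.57 [ 511. -345.   -1.] [349. 207.]
tall_bench 0.68 [ 525. -228.    2.] [315. 202.]
short_bench 0.5 [ 424. -143.   -2.] [290. 231.]
sample_bottle 0.67 [ 408. -299.    1.] [335. 236.]
tray 0.83 [ 420. -743.    7.] [464. 236.]
tray 0.58 [ 494. -457.    1.] [381. 213.]
```

```bash
python3 - <<'E'
import cv2
a=cv2.imread('pics/side0.png')[90:350,200:460]; b=cv2.imread('pics/top0.png')[120:300,150:520]
cv2.imwrite('pics/side0c.png',cv2.resize(a,None,fx=2.3,fy=2.3,interpolation=cv2.INTER_CUBIC))
cv2.imwrite('pics/top0c.png',cv2.resize(b,None,fx=2.1,fy=2.1,interpolation=cv2.INTER_CUBIC))
E
```

```text
(no output)
```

View pics/side0c.png

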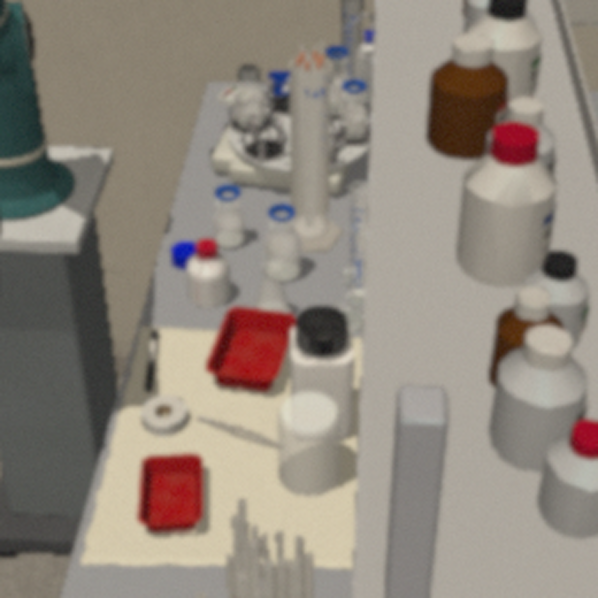

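View pics/top0c.png

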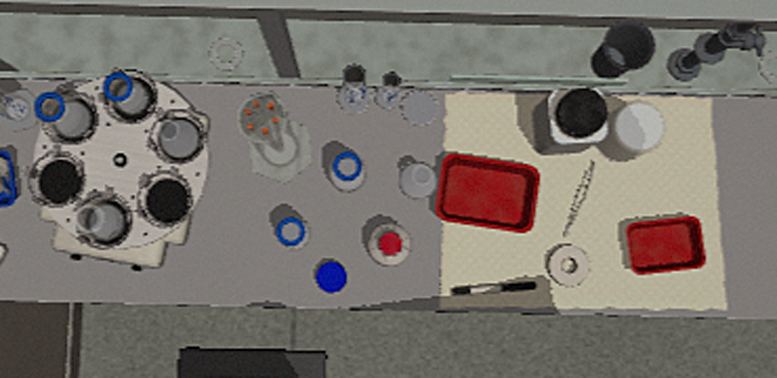

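View pics/top0.png

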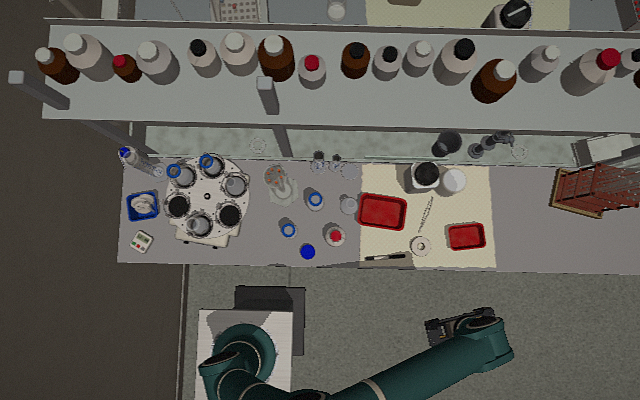

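The side crop shows the shaker with blue rings at about (346,113) and (354,128). On the bench there are rings at about (299,173) and (322,182), and the sample bottle's red cap is at (290,198). In the top view the flask on the shaker is at (235,184), the odd bottle at (200,224), and the empty clamps at (178,206) and (230,215).

Things that could be mistaken for my targets, by top-view pixel:
- **Trays:** large at (381,213) measures about 162×112 mm, which fits the given size. Small at (466,236) is about 124×90 mm, so it's the look-alike.
- **Blue-ringed bench bottles:** (315,200) is probably tall, (288,230) probably short.
- **Blue cap:** the one at (307,252) is only a lid.
- **Bottle with a blue top:** (128,152) is not part of the job.

Next I'll refine the positions.

```bash
cat >> h.py <<'E'
def ray(cam,uv):
    c=viewer.camera_info(cam); R=np.array(c['R']); K=np.array(c['camera_matrix'])
    return -R.T@np.array(c['t']), R.T@np.linalg.inv(K)@np.array([uv[0],uv[1],1.])
def atz(cam,uv,z):
    o,d=ray(cam,uv); return o+d*(z-o[2])/d[2]
def tri(u1,u2):
    A=np.zeros((3,3));b=np.zeros(3);r=[ray('top',u1),ray('side',u2)]
    for o,d in r:
        d=d/np.linalg.norm(d); P=np.eye(3)-np.outer(d,d); A+=P; b+=P@o
    X=np.linalg.solve(A,b); return X,[round(float(np.linalg.norm(np.cross(X-o,d/np.linalg.norm(d)))),1) for o,d in r]
def blobs(im,f,lo=4):
    n,l,s,c=cv2.connectedComponentsWithStats(f(im.astype(int)).astype(np.uint8)); return [(s[i][:5].tolist(),(s[i][0]+(s[i][2]-1)/2,s[i][1]+(s[i][3]-1)/2),c[i].round(1)) for i in range(1,n) if s[i][4]>=lo]
E
python3 - <<'E'
from h import *
blue=lambda a:(a[...,2]>a[...,0]+50)&(a[...,2]>a[...,1]+25)
for cam in('top','side'):
    im=viewer.read_camera(cam); print(cam,[(b[0],b[2].tolist()) for b in blobs(im,blue,8)])
from collections import defaultdict
acc=defaultdict(list)
for k in range(3):
  for cam in('side','top'):
    viewer.read_camera(cam)
    for n in 'shaker flask_loaded tall_loaded short_loaded odd_bottle flask_bench tall_bench short_bench tray'.split():
        for d in viewer.pinpoint(n,cam)[:1]:
            acc[n,cam].append(w(cam,d['at']).round(0).tolist()+[round(d['confidence'],2)])
for k,v in acc.items(): print(k,v)
viewer.read_camera('top')
for n in('tray','shaker'):
  for d in viewer.silhouettes(n,'top')[:2]:
    m=d['mask'].astype(np.uint8); c=max(cv2.findContours(m,0,2)[0],key=len); r=cv2.minAreaRect(c); 
    P=np.array([atz('top',p,38)[:2] for p in cv2.boxPoints(r)]); print(n,r,P.round(0).tolist(),P.mean(0),np.linalg.norm(P-np.roll(P,1,0),axis=1))
b=cv2.imread('pics/top0.png')[150:250,155:255]
cv2.imwrite('pics/shaker.png',cv2.resize(b,None,fx=6,fy=6,interpolation=cv2.INTER_CUBIC))
b=cv2.imread('pics/side0.png')[95:245,285:375]
cv2.imwrite('pics/sside.png',cv2.resize(b,None,fx=4,fy=4,interpolation=cv2.INTER_CUBIC))
print(robot.observe()['t'])
E
```

```text
top [([120, 147, 9, 10, 56], [123.5, 151.3]), ([199, 154, 14, 14, 91], [205.6, 160.7]), ([167, 164, 14, 14, 100], [173.2, 170.2]), ([126, 192, 32, 30, 321], [141.5, 207.8]), ([309, 192, 13, 14, 80], [314.9, 198.7]), ([132, 215, 5, 4, 10], [134.0, 216.3]), ([281, 223, 14, 14, 80], [287.8, 230.0]), ([300, 245, 15, 14, 167], [307.2, 251.5])]
side [([359, 104, 3, 4, 10], [360.0, 105.2]), ([343, 111, 8, 3, 20], [346.4, 111.8]), ([318, 121, 7, 10, 37], [320.9, 124.5]), ([350, 125, 9, 4, 21], [354.3, 126.2]), ([294, 171, 10, 5, 27], [298.7, 172.4]), ([317, 179, 11, 5, 28], [322.3, 180.6]), ([472, 186, 3, 6, 14], [473.0, 188.5]), ([274, 195, 11, 11, 86], [278.8, 199.4])]
('shaker', 'side') [[529.0, 133.0, -1.0, 0.58], [527.0, 135.0, 2.0, 0.6], [528.0, 134.0, 2.0, 0.63]]
('tall_loaded', 'side') [[593.0, 214.0, 74.0, 0.57], [594.0, 215.0, 74.0, 0.66], [595.0, 216.0, 77.0, 0.49]]
('short_loaded', 'side') [[631.0, 120.0, 70.0, 0.52], [630.0, 119.0, 74.0, 0.83], [631.0, 117.0, 68.0, 0.49]]
('odd_bottle', 'side') [[427.0, 151.0, 73.0, 0.81], [428.0, 149.0, 76.0, 0.52], [427.0, 149.0, 76.0, 0.58]]

[... 1471 characters left out ...]
34766), 8.130102157592773) [[449.0, -366.0], [560.0, -380.0], [541.0, -543.0], [430.0, -528.0]] [ 495.12070588 -454.5285766 ] [162.63629166 111.46728367 163.9125869  111.31491177]
tray ((466.2461853027344, 236.46925354003906), (25.055015563964844, 35.846031188964844), 82.87498474121094) [[450.0, -675.0], [468.0, -795.0], [385.0, -805.0], [367.0, -685.0]] [ 417.46367417 -739.9164141 ] [ 83.86615756 121.82440002  83.9879323  121.09617001]
shaker ((205.43988037109375, 199.52896118164062), (83.57865905761719, 93.67793273925781), 19.29004669189453) [[413.0, 326.0], [720.0, 239.0], [630.0, -37.0], [327.0, 55.0]] [522.75047445 145.60619605] [283.66863526 318.75977582 289.88970563 316.54148502]
4.35
```

View pics/shaker.png

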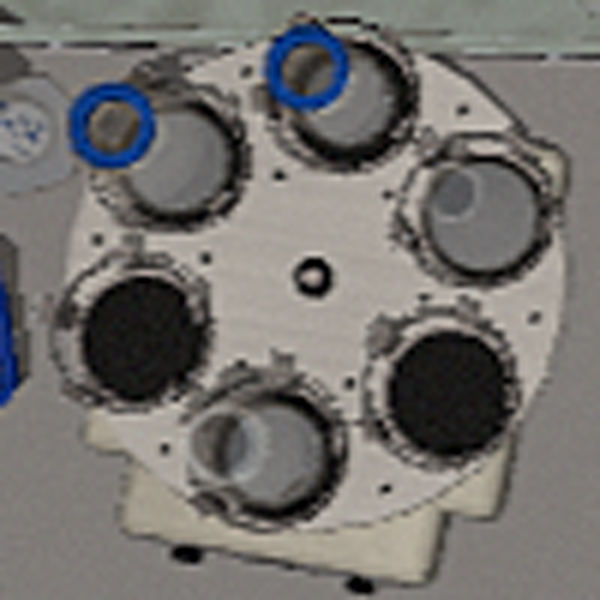

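View pics/sside.png

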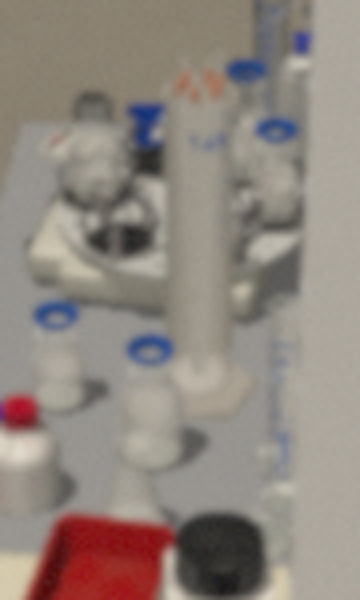

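The shaker crop shows the empty clamps' dark discs at (178.4,205.9) and (229.3,215.1) and the centre bolt at (206.8,195.8). The side crop shows both loaded ringed bottles, plus the two bench bottles in front.

```bash
python3 - <<'E'
from h import *
for n,a,b in[('L0',(205.6,160.7),(354.3,126.2)),('L60',(173.2,170.2),(346.4,111.8)),('Btall',(314.9,198.7),(322.3,180.6)),('Bshort',(287.8,230.0),(298.7,172.4))]:
    print(n,tri(a,b), [atz('top',a,z)[:2].round(1) for z in((105,127) if n[0]=='B' else (177,199))])
A=atz('top',(178.4,205.9),72);B=atz('top',(229.25,215.1),72);C=atz('top',(206.75,195.75),76)
print(A,B,C)
for n in('odd_bottle','flask_loaded','flask_bench'):
  for cam in('top','side'):
    viewer.read_camera(cam)
    for d in viewer.silhouettes(n,cam)[:1]:
      ys,xs=np.nonzero(d['mask']); print(n,cam,d['confidence'],xs.min(),xs.max(),ys.min(),ys.max())
im=cv2.imread('pics/top0.png')
for nm,(x,y) in dict(flask=(349,205),odd=(200,222),fl2=(235,185)).items():
    cv2.imwrite(f'pics/{nm}.png',cv2.resize(im[y-20:y+20,x-20:x+20],None,fx=8,fy=8,interpolation=cv2.INTER_CUBIC))
cv2.imwrite('pics/three.png',np.hstack([cv2.imread(f'pics/{n}.png') for n in('flask','odd')]))
E
```

```text
L0 (array([629.35317241, 117.42156617, 179.26833615]), [0.7, 0.7]) [array([629. , 117.8]), array([624.9, 112.4])]
L60 (array([592.56298244, 210.55960971, 199.17201033]), [0.2, 0.2]) [array([596.4, 217.6]), array([592.8, 210.7])]
Btall (array([ 522.48740533, -227.32729547,  131.80243953]), [0.1, 0.1]) [array([ 525.6, -227. ]), array([ 523.1, -227.3])]
Bshort (array([ 421.74499321, -142.1323753 ,  108.26671698]), [0.3, 0.3]) [array([ 421.6, -142. ]), array([ 420.6, -143.4])]
[494.00311311 226.11931752  72.        ] [467.52803304  55.82560087  72.        ] [529.7940645  132.75416938  76.        ]
odd_bottle top 0.94 184 208 216 234
odd_bottle side 0.71 301 315 117 145
flask_loaded top 0.75 225 244 176 195
flask_bench top 0.72 340 357 198 214
flask_bench side 0.52 310 325 204 225
```

View pics/three.png

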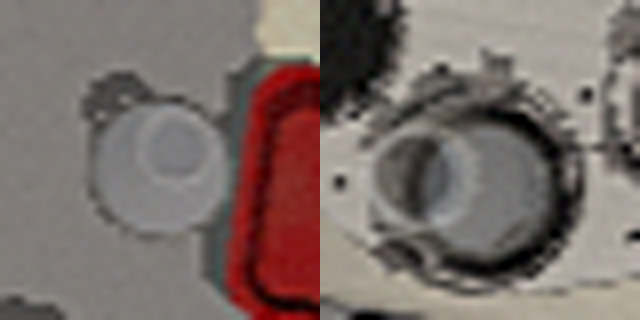

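The loaded ring heights (179 mm and 199 mm) show short at 0° and tall at 60°, and the flask is at 300°. So flask goes to 120°, short to 180° and tall to 240°. The crop shows the bench flask's neck at (350,203) and the odd bottle's neck at (193,223). The large tray is confirmed at 163×111 mm. Next I'll check reachability.

```bash
cat >> h.py <<'E'
SC=np.array([530.1,133.0]); YAW=np.deg2rad(-8.8)
def clamp(deg): a=YAW+np.deg2rad(deg); return SC+100*np.array([np.cos(a),np.sin(a)])
def rv(theta): # tool y along world angle theta (deg), tool down
    a=np.deg2rad((theta+90)/2); return np.pi*np.array([np.cos(a),np.sin(a),0])
RY=rv(-90)
WP=[430,-60,280]
E
python3 - <<'E'
from h import *
print('odd',atz('top',(193.06,223.4),190),'flask',atz('top',(350.06,202.7),100))
for d in(120,180,240): print(d,clamp(d))
J=lambda p,r:(lambda q:None if q is None else np.round(q,2).tolist())(kin.ik(list(p),list(r)))
print(J(WP,RY))
for d in(120,180,240):
  for z in(150,280): print(d,z,J([*clamp(d),z],RY))
for p in([513,-343],[422,-142],[495,-454]):
  for z in(74,280): print(p,z,J([*p,z],RY))
for th in(-19,161,-50,-129):
  for z in(86,280): print(th,z,J([522.5,-227.3,z],rv(th)))
E
```

```text
odd [431.03173306 142.93842488 190.        ] flask [ 515.77420322 -342.18422234  100.        ]
120 [493.93754299 226.23238012]
180 [431.27716186 148.29858363]
240 [467.43961886  55.06620351]
[0.61, 0.06, -0.56, 1.99, 0.04, 1.1, -1.54]
120 150 [0.25, 0.59, -0.98, 1.88, 0.58, 0.99, -2.55]
120 280 [0.41, 0.5, -1.2, 1.74, 0.49, 1.24, -2.48]
180 150 [0.44, 0.42, -1.0, 2.07, 0.46, 0.88, -2.4]
180 280 [0.64, 0.24, -1.17, 1.93, 0.25, 1.13, -2.2]
240 150 [0.45, 0.36, -0.75, 2.05, 0.32, 0.85, -2.05]
240 280 [0.56, 0.18, -0.82, 1.91, 0.15, 1.12, -1.89]
[513, -343] 74 [0.6, 0.58, -0.09, 1.78, 0.07, 0.78, -1.09]
[513, -343] 280 [0.63, 0.36, -0.13, 1.61, 0.05, 1.17, -1.08]
[422, -142] 74 [0.48, 0.37, -0.27, 2.18, 0.17, 0.61, -1.48]
[422, -142] 280 [0.63, 0.07, -0.4, 1.98, 0.03, 1.1, -1.35]
[495, -454] 74 [0.72, 0.66, -0.04, 1.64, 0.04, 0.84, -0.91]
[495, -454] 280 [0.73, 0.46, -0.05, 1.47, 0.02, 1.22, -0.9]
-19 86 [0.69, 0.55, -0.44, 1.88, 0.32, 0.79, -0.25]
-19 280 [0.72, 0.31, -0.46, 1.71, 0.15, 1.16, -0.11]
161 86 [-0.52, 0.98, 1.34, 1.95, -1.07, 1.18, -2.21]
161 280 [-0.6, 0.57, 1.36, 1.78, -0.59, 1.28, -2.56]
-50 86 [0.61, 0.53, -0.34, 1.88, 0.24, 0.77, -0.73]
-50 280 [0.64, 0.3, -0.35, 1.71, 0.11, 1.15, -0.62]
-129 86 [0.37, 0.5, -0.02, 1.9, 0.02, 0.75, -1.91]
-129 280 [0.46, 0.28, -0.14, 1.72, 0.04, 1.14, -1.94]
```

```bash
python3 - <<'E'
from h import *
p=np.array([0.251,-0.968])*440
robot.movep([*p,280],robot.observe()['tcp_rot'])
j=np.array(robot.observe()['joints']); print(j.round(2),robot.observe()['t'])
j[0]=0.14; j[6]=j[0]+j[2]-1.58; robot.goto_joints(j.tolist())
o=robot.observe(); print(o['tcp_pos'],o['tcp_rot'],o['t'])
J=lambda p,r:(lambda q:None if q is None else np.round(q,2).tolist())(kin.ik(list(p),list(r)))
for d in(120,180,240):
  for z in(150,280): print(d,z,J([*clamp(d),z],RY))
for p in([513,-343],[422,-142],[495,-454]): print(p,J([*p,280],RY))
for th in(-19,161,-50,-129): print(th,J([522.5,-227.3,280],rv(th)))
E
```

```text
[ 1.28  0.04 -0.04  2.01  0.    1.09 -0.08] 5.8333
[433.91367086 -80.21968525 280.08770627] [ 3.14118491e+00 -1.57841533e-02  1.50905959e-03] 7.5667
120 150 [-0.24, 0.39, -0.31, 1.91, 0.15, 0.86, -2.2]
120 280 [-0.22, 0.25, -0.32, 1.77, 0.09, 1.13, -2.14]
180 150 [-0.16, 0.25, -0.28, 2.11, 0.09, 0.8, -2.07]
180 280 [-0.14, 0.08, -0.28, 1.96, 0.03, 1.1, -2.0]
240 150 [-0.04, 0.26, -0.17, 2.08, 0.06, 0.8, -1.82]
240 280 [-0.03, 0.1, -0.17, 1.94, 0.02, 1.1, -1.78]
[513, -343] [0.38, 0.35, 0.21, 1.63, -0.08, 1.17, -0.97]
[422, -142] [0.22, 0.04, 0.03, 2.0, -0.0, 1.1, -1.32]
[495, -454] [0.49, 0.46, 0.29, 1.49, -0.14, 1.22, -0.77]
-19 [0.33, 0.27, 0.02, 1.73, -0.01, 1.14, 0.03]
161 [-0.5, 0.43, 1.13, 1.78, -0.41, 1.2, -2.72]
-50 [0.3, 0.27, 0.06, 1.73, -0.02, 1.14, -0.5]
-129 [0.25, 0.27, 0.12, 1.74, -0.03, 1.14, -1.87]
```

```bash
cat >> h.py <<'E'
def st(s=''):
    o=robot.observe(); print(s,'t',round(o['t'],1),np.round(o['tcp_pos'],1),'F',np.round(o['contact_force'],1),'w',round(o['grip_width']*92,1),'gf',round(float(np.max(o['grip_force'])),1)); return o
def pick(xy,z,r,op=0.85,up=280):
    robot.movep([*xy,up],r); grip(op); robot.servo_line([*xy,z+25],250); robot.servo_line([*xy,z],80)
    grip(0.0,25); st('gripped'); robot.servo_line([*xy,z+15],60); st('lifted')
def down(xy,z):  # lower to z+8 then feel
    robot.servo_line([*xy,z+60],220); robot.servo_line([*xy,z+8],80); robot.hold(0.15)
    f0=robot.observe()['contact_force'][2]; h=z+8
    while h>z-4:
        h-=1; robot.servo_line([*xy,h],25)
        if abs(robot.observe()['contact_force'][2]-f0)>2.5: break
    st('down h-z=%.1f f0=%.1f'%(h-z,f0))
E
python3 - <<'E'
from h import *
xy=[431,147]
pick(xy,72+85,RY,up=270); robot.servo_line([*xy,270],200); st()
snap('side','a_side.png'); snap('top','a_top.png')
E
```

```text
gripped t 10.5 [431.2 147.3 157.2] F [0.5 1.3 1.9] w 40.5 gf 25.0
lifted t 10.9 [431.2 146.9 172.4] F [ 0.6 -0.8 -3.1] w 40.8 gf 24.9
 t 11.5 [430.2 146.6 268.9] F [-0.5  0.7 -2.5] w 40.5 gf 24.9
```

```bash
python3 - <<'E'
from h import *
robot.movep(WP,RY); robot.movep([495,-454,230],RY); st('over')
xy=[495,-454]; down(xy,2+85)
grip(0.75); robot.hold(0.1); robot.servo_line([*xy,240],250); st()
robot.movep([450,-250,280],RY)
snap('top','b_top.png'); im=snap('side','b_side.png')
cv2.imwrite('pics/b.png',np.hstack([cv2.resize(cv2.imread('pics/b_'+c+'.png')[y:y+90,x:x+90],None,fx=4,fy=4,interpolation=cv2.INTER_CUBIC) for c,x,y in(('top',335,165),('side',265,200))]))
for c in('top','side'):
  for d in viewer.pinpoint('odd_bottle',c)[:2]: print(c,d['confidence'],w(c,d['at']))
  for d in viewer.pinpoint('flask_bench',c)[:2]: print(c,d['confidence'],w(c,d['at']))
E
```

```text
over t 14.0 [ 496.4 -452.   230.2] F [-0.7  0.2 -2.3] w 40.7 gf 24.9
down h-z=2.0 f0=-1.8 t 16.9 [ 495.4 -454.1   89.8] F [-0.3  1.4  4.1] w 40.9 gf 25.0
 t 18.4 [ 494.4 -453.3  238.6] F [ 0.   0.6 -0.1] w 69.0 gf 0.0
top 0.59 [ 494.60126636 -454.01505687    5.66336459]
top 0.7 [ 424.3882959  -145.44654648   -3.83153796]
top 0.38 [ 514.89196145 -342.49097138    2.43752375]
side 0.9 [ 486.81081438 -450.18512561    9.48226205]
side 0.75 [ 513.89169011 -337.48344012    1.60214418]
```

View pics/b.png

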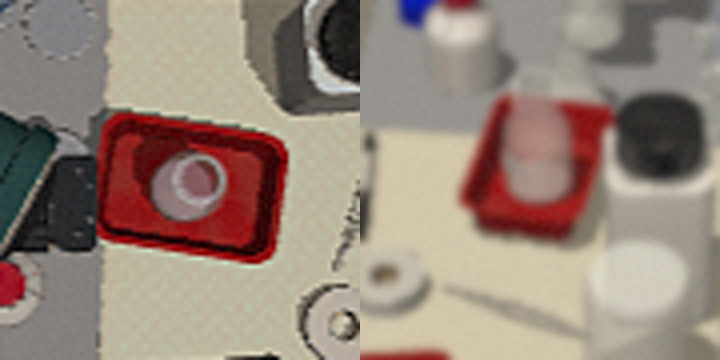

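The crop shows the odd bottle standing upright near the middle of the large tray, at about (382,211) in the top view. The flask is next, with the arm pulled back before it passes the pipette cylinder.

```bash
python3 - <<'E'
from h import *
xy=[514.5,-342]
pick(xy,74,RY,op=0.65,up=250); robot.servo_line([*xy,240],200); st()
robot.movep([420,-280,290],RY); robot.movep(WP,RY)
c=clamp(120); robot.movep([*c,250],RY); robot.hold(0.1); o=st('over')
snap('top','c_top.png'); snap('side','c_side.png')
cv2.imwrite('pics/c.png',np.hstack([cv2.resize(cv2.imread('pics/c_'+q+'.png')[y:y+90,x:x+90],None,fx=4,fy=4,interpolation=cv2.INTER_CUBIC) for q,x,y in(('top',150,155),('side',280,85))]))
E
```

```text
gripped t 22.2 [ 514.7 -342.2   74.2] F [0.4 0.4 0.1] w 30.5 gf 25.0
lifted t 22.6 [ 514.8 -342.1   89.6] F [ 1.1 -0.7 -0.5] w 30.3 gf 25.0
 t 23.5 [ 513.8 -341.5  238.7] F [ 0.6 -0.1 -0.5] w 30.7 gf 25.0
over t 26.1 [494.7 224.1 250.3] F [ 0.7 -0.3 -0.9] w 30.4 gf 25.0
```

View pics/c.png

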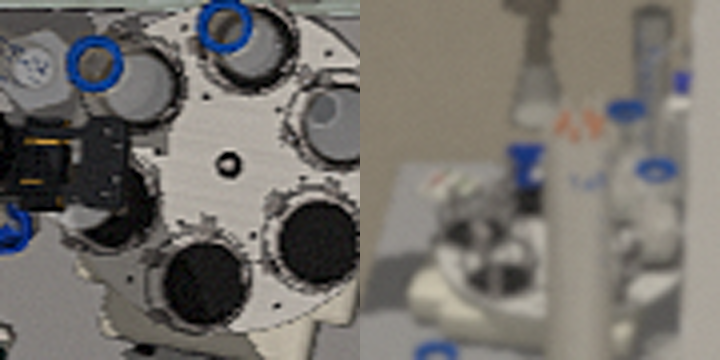

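The flask hangs upright above clamp 120, seen at about (414−280+…, i.e. side px (414,108)). I'll lower it now.

```bash
python3 - <<'E'
from h import *
c=clamp(120); down(c,146); print(robot.observe()['wrist_torque'])
E
```

```text
down h-z=-1.0 f0=-0.1 t 29.8 [494.5 226.2 146.1] F [-0.2 -1.5  6.5] w 30.4 gf 25.0
[-0.28568139  0.27721542 -0.07394803]
```

```bash
python3 - <<'E'
from h import *
c=clamp(120); grip(0.6); robot.hold(0.1); robot.servo_line([*c,270],250); st()
robot.movep(WP,RY)
viewer.read_camera('top'); viewer.read_camera('side')
for q in('top','side'):
  for d in viewer.pinpoint('flask_bench',q)[:2]: print(q,d['confidence'],w(q,d['at']))
xy=[422.5,-142.5]
pick(xy,73,RY,op=0.75,up=240); robot.servo_line([*xy,270],200); st()
robot.movep(WP,RY); c=clamp(180); robot.movep([*c,250],RY)
down(c,145)
E
```

```text
t 31.1 [493.3 225.8 268.9] F [-1.3  0.9  0.1] w 55.2 gf 0.0
top 0.85 [494.55773934 227.76776537  72.47774484]
side 0.56 [489.67225138 227.74846102  73.11939191]
gripped t 35.0 [ 422.7 -142.5   73.2] F [0.4 1.4 2.6] w 39.8 gf 25.0
lifted t 35.4 [ 422.7 -142.6   88.4] F [-0.  -0.5 -2.5] w 39.5 gf 25.0
 t 36.5 [ 421.7 -142.2  268.8] F [-0.2  0.9 -2.7] w 39.9 gf 25.0
down h-z=0.0 f0=-1.6 t 41.0 [431.5 148.4 145.3] F [0.  0.3 1.5] w 39.9 gf 25.0
```

```bash
python3 - <<'E'
from h import *
c=clamp(180); grip(0.65); robot.hold(0.1); robot.servo_line([*c,270],250); st()
robot.movep(WP,RY); R=rv(-19)
robot.movep([420,-280,290],R)
xy=[522.5,-227.5]
pick(xy,86,R,op=0.85,up=280); robot.servo_line([*xy,275],200); st()
robot.movep([420,-280,300],R); robot.movep([420,-200,300],RY); robot.movep([430,-60,290],RY); c=clamp(240); robot.movep([*c,275],RY); robot.hold(.1); st('over')
snap('top','d_top.png'); snap('side','d_side.png')
cv2.imwrite('pics/d.png',np.hstack([cv2.resize(cv2.imread('pics/d_'+q+'.png')[y:y+90,x:x+90],None,fx=4,fy=4,interpolation=cv2.INTER_CUBIC) for q,x,y in(('top',160,155),('side',280,85))]))
E
```

```text
t 42.3 [430.6 148.  269. ] F [-0.7 -0.7  0. ] w 59.7 gf 0.0
gripped t 47.5 [ 522.2 -227.4   86.1] F [-1.3  0.6  2.6] w 43.4 gf 24.8
lifted t 47.9 [ 522.9 -227.6  101.5] F [-0.5 -0.3 -2.7] w 43.5 gf 24.5
 t 49.0 [ 521.7 -227.1  273.6] F [ 0.8  0.2 -3. ] w 43.5 gf 24.5
over t 52.0 [467.7  53.  275. ] F [ 0.8  0.3 -2.7] w 43.3 gf 24.5
```

View pics/d.png

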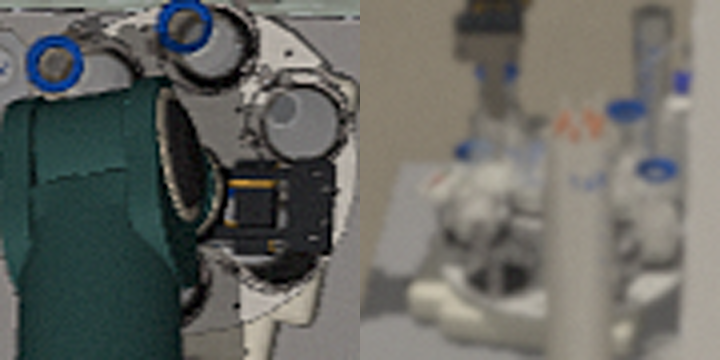

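The tall bottle hangs upright over clamp 240, with its ring at about side px (405,103) in the crop. I'll lower it, release, clear out and check.

```bash
python3 - <<'E'
from h import *
c=clamp(240); down(c,158); h=robot.observe()['tcp_pos'][2]
if h<161.5:
    grip(0.72); robot.hold(0.1); robot.servo_line([*c,280],250); st()
    robot.movep([420,-150,290],RY); robot.movep([350,-420,290],RY); st()
    snap('top','e_top.png')
    for n in'flask_bench tall_bench short_bench flask_loaded tall_loaded short_loaded odd_bottle sample_bottle'.split():
      for d in viewer.pinpoint(n,'top')[:2]: print(n,round(d['confidence'],2),w('top',d['at']).round(0))
    snap('side','e_side.png')
    for n in'flask_bench tall_bench short_bench odd_bottle'.split():
      for d in viewer.pinpoint(n,'side')[:2]: print(n,round(d['confidence'],2),w('side',d['at']).round(0))
    cv2.imwrite('pics/e.png',np.hstack([cv2.resize(cv2.imread('pics/e_'+q+'.png')[y:y+95,x:x+95],None,fx=4.2,fy=4.2,interpolation=cv2.INTER_CUBIC) for q,x,y in(('top',160,150),('side',280,85))]))
E
```

```text
down h-z=-1.0 f0=-2.5 t 55.8 [468.1  55.3 157.9] F [-1.2  0.6  4.6] w 43.2 gf 25.1
 t 57.0 [466.7  54.9 279. ] F [-0.3  0.1 -0.7] w 65.9 gf 0.0
 t 58.9 [ 351.6 -418.2  289.7] F [-0.7  0.   0.8] w 66.3 gf 0.0
flask_bench 0.76 [491. 225.  71.]
tall_bench 0.78 [474.  56.  70.]
short_bench 0.56 [434. 147.  70.]
flask_loaded 0.55 [572.  40.  73.]
tall_loaded 0.92 [591. 214.  73.]
short_loaded 0.88 [630. 120.  70.]
short_loaded 0.67 [592. 211.  72.]
odd_bottle 0.57 [ 496. -452.    4.]
sample_bottle 0.74 [ 406. -298.    1.]
sample_bottle 0.23 [569.  42.  72.]
flask_bench 0.54 [491. 228.  73.]
short_bench 0.57 [432. 147.  72.]
odd_bottle 0.89 [ 490. -453.    5.]
odd_bottle 0.16 [432. 149.  73.]
```

View pics/e.png

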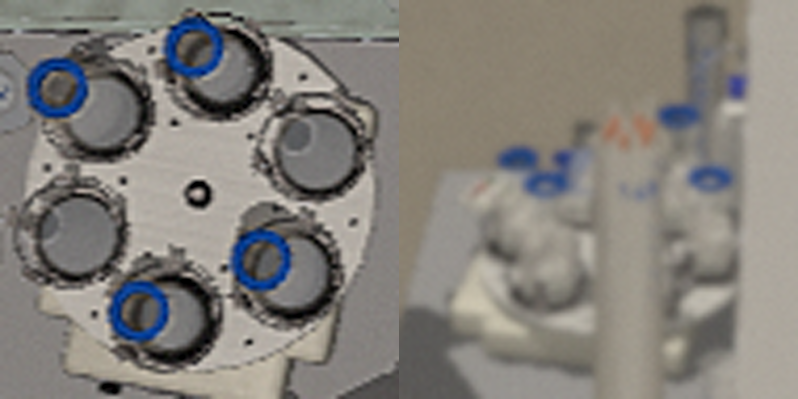

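The picture shows all six clamps filled, with the flask at (178,204), short at (193,224) and tall at (222,212) in the top view. Each sits upright opposite its twin, and the odd bottle is in the tray. I'm handing the job in.

```bash
python3 -c "
from h import *
robot.hold(0.3); print(robot.job_done())"
```

```text
the job is handed in; nothing more can be done
None
```

The job is handed in at about 60 s of the 106 s allowed: the flask, short and tall bench twins are seated in the clamps opposite their loaded twins, the odd bottle stands in the large red tray, and the final pictures show everything in place, but the hand-in call returned no verdict.

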